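# Load the nut-cleaning carousel, half a turn at a time

### The arm

A 6-joint arm with a two-finger parallel gripper is mounted at the origin on the work surface. World frame = base frame: x ahead of the robot, y to its left, z up, the work surface at z = 0. Lengths are in m, angles in rad, forces in N, time in s.
With the tool pointing down it reaches from about 0.3 to 0.775 m from the base axis. Payload 14.6 kg.
Tool frame: the origin (TCP) lies where the fingers leave the gripper's body, on its centre line; the fingertips stand 97 mm ahead of it and the grasp point (between the pads) lies 78 mm ahead of it; z points along the fingers, y is the line along which they close (so a half turn about z gives the same grasp; the last joint's range is limited). The gripper opens to 94 mm and grips with 3 to 60 N. Pads are 16 mm wide; open, the fingers measure 119 mm over their backs; the gripper's body (75 mm by 177 mm) begins 78 mm behind the grasp point.
Start: joints at [1.087, 0.3, 1.521, -0, 1.321, -0.067], TCP at [0.223, 0.503, 0.303] pointing down, gripper open.
Joint ranges: [-3.03, 3.03], [-0.79, 2.21], [0.23, 2.52], [-1.04, 4.18], [0, 3.07], [-2.55, 2.55]. Speed limits (rad/s): [2.22, 2.22, 2.57, 3.14, 3.14, 3.14].

### API

Orientations are given as [roll, pitch, yaw] about the fixed x, y, z axes, in that order (R = Rz(yaw) Ry(pitch) Rx(roll)).
In Python, from bench import env gives the robot as it stands.
- The arm moves only by the tool jog_arm, never from a script. Its argument "increments" is a list that holds one entry, the list of rows, each a list of 5 numbers: the shift along the world's x, y, z normalised to -1 to 1, where 1 is 0.025 m, then the turn about the world's z normalised to -1 to 1, where 1 is 0.1 rad, then the closure, from -1 (fully open) to 1 (shut). A call has 1 to 12 rows; each row shifts and turns the commanded pose from where the row before left it; what a row does not reach is not made up. A row lasts 1/12 s, in which the tool goes at most 41.7 mm and 7.16 degrees, less where a joint would pass 70% of its speed; a pose out of reach is approached as far as the arm can. A call with a number of a shift or a turn outside -1 to 1 is refused whole. A call with a gripper value outside its range is refused whole. The fingers move at their own pace and stop on an object; "grip_force" is the grip in N (left out, the last holds). Time passes only in rows, so rows that do not move let the fingers close. It gives the time, the measured TCP pose, the force, the opening and the grip force at its end, in the units of the state.
- env.get_state(): the state, without advancing time (a new reading comes with each control period).
- env.grab_frame(name): name is "side" or "top" or "wrist"; returns (picture, depth): 420x560x3 uint8, blue, green, red; 420x560 float32, m along the optical axis (not along the pixel's ray), 0 where there is no reading.
- env.calibration(name): a dict with "vfov" (degrees; the focal length in pixels is half the picture's height over the tangent of half this angle, whatever the lens; pixels are square), "cx", "cy" (the principal point, pixels), "world_to_cam" (4x4, takes a point from world to camera coordinates). Camera axes: x right, y down, z forward; pixel columns grow to the right and rows downward; lengths in m; the calibration is good to about 2 mm. The wrist camera is an equidistant fisheye: a pixel r from the principal point sees the ray r / f radians off the axis. A picture is of the moment at which its call begins: read the wrist's pose just before it. calibration takes no time and is no camera call; for the wrist camera it gives the pose at the moment of the call.
- env.job_done(): hands the job in; it is judged then, once.
The state is a dict: "t": time; "joint_pos": joint angles; "qd": joint speeds; "joint_torque": joint torques, N m; "ee_pos": TCP position; "orientation": TCP orientation; "ft_force": force on the tool from outside, world axes, zero at the start; "ft_torque": the same for the moment, N m; "finger_gap": finger opening in m; "grip_force": force on a finger pad.
Only numpy, scipy, OpenCV 4.12 (cv2) and the standard library are available. Lean on these libraries where they do the work, as an engineer would, in place of code of your own. Each camera call takes 0.05 s, during which the arm holds its last target. There are 200 camera calls.

### The job

Load the cleaning carousel with all the loose hexagon nuts, one nut per cup: first swing the empty turntable clockwise (seen from above) by its black handle until it clicks against its stop, and drop a nut into each of the three cups that stand in the open. Then swing it half a turn the other way to its other stop, so that those three go under the clear hood, and drop every remaining nut into the cups that have come out into the open. Finish with the turntable clicked at that second stop and leave the things around the carousel alone.

Things in the scene. Friction and masses are not known exactly. Their poses are not given: they have to be found in the camera images.
- carousel: Fixed bench-top cleaning carousel: blue base plate (260 x 240 x 10 mm) with a turntable, its far half under a hood; the half at x below 0 is open from above. Origin: on the turntable's axis, at bench height. x axis: level, from the axis towards the hood, away from the robot (yaw up to 0.25 rad either way); y to the left, z up.
- hood (a point): Splash hood of clear plastic with blue side walls and front rim, fixed, over the turntable's far half. This point: middle of its front edge, at its top sheet's upper face (z 86 mm), axes as the carousel's. In the carousel's frame it spans x 10 to 130 mm, y -112 to 112 mm; top sheet z 82 to 86 mm.
- axis (a point): Centre of the turntable's upper face (z 40 mm), fixed, on its axis. The turntable is a grey disc of 210 mm diameter with six cups and a steel hub, 44 mm diameter, rising to z 56 mm. All z in these descriptions are heights above the bench.
- dial (a joint): Turntable angle (rad), growing anticlockwise seen from above, hard stops at 0 and pi. A spring plunger gives a detent at each: within about 0.03 rad of a stop it clicks home and holds; elsewhere light friction (about 1 N at the handle) keeps it where left; crossing a detent takes about 3 N at the handle. Starts between the stops, 0.4 to 1.2 rad.
- handle (a point): Handle: upright black round peg, 14 mm diameter, z 39 to 114 mm, on an arm off the turntable's rim, 150 mm from the axis. This point: on the peg's axis at z 96 mm. Free all round above the arm (arm top z 39 mm), clear of the hood. At joint 0 it is on the carousel's +y side; it swings through the open -x side to the -y side at pi.
- nest0 (a point): Nest: open round aluminium cup on the turntable, one of six on a circle of 75 mm radius, 60 degrees apart. Inside diameter 44 mm at the floor, 50 mm at the rim; 14 mm deep; outside 58 mm at the rim, rim at z 54 mm. Origin: centre of the cup's floor (z 40 mm). In the open at joint 0, under the hood at pi.
- nest1 (a point): Nest: open round aluminium cup on the turntable, one of six on a circle of 75 mm radius, 60 degrees apart. Inside diameter 44 mm at the floor, 50 mm at the rim; 14 mm deep; outside 58 mm at the rim, rim at z 54 mm. Origin: centre of the cup's floor (z 40 mm). In the open at joint 0, under the hood at pi.
- nest2 (a point): Nest: open round aluminium cup on the turntable, one of six on a circle of 75 mm radius, 60 degrees apart. Inside diameter 44 mm at the floor, 50 mm at the rim; 14 mm deep; outside 58 mm at the rim, rim at z 54 mm. Origin: centre of the cup's floor (z 40 mm). In the open at joint 0, under the hood at pi.
- nest3 (a point): Nest: open round aluminium cup on the turntable, one of six on a circle of 75 mm radius, 60 degrees apart. Inside diameter 44 mm at the floor, 50 mm at the rim; 14 mm deep; outside 58 mm at the rim, rim at z 54 mm. Origin: centre of the cup's floor (z 40 mm). Under the hood at joint 0, in the open at pi.
- nest4 (a point): Nest: open round aluminium cup on the turntable, one of six on a circle of 75 mm radius, 60 degrees apart. Inside diameter 44 mm at the floor, 50 mm at the rim; 14 mm deep; outside 58 mm at the rim, rim at z 54 mm. Origin: centre of the cup's floor (z 40 mm). Under the hood at joint 0, in the open at pi.
- nest5 (a point): Nest: open round aluminium cup on the turntable, one of six on a circle of 75 mm radius, 60 degrees apart. Inside diameter 44 mm at the floor, 50 mm at the rim; 14 mm deep; outside 58 mm at the rim, rim at z 54 mm. Origin: centre of the cup's floor (z 40 mm). Under the hood at joint 0, in the open at pi.
- nut0: Plain steel hexagon nut, 30 mm across flats, 35 mm across corners, 16 mm thick, about 65 g; starts flat on the rubber mat. Origin: its centre (8 mm above its underside); z axis: the thread axis; x axis: normal to one pair of flats (the others at 60 and 120 degrees). Absent in some starts (4 to 6 nuts are there).
- nut1: Plain steel hexagon nut, 30 mm across flats, 35 mm across corners, 16 mm thick, about 65 g; starts flat on the rubber mat. Origin: its centre (8 mm above its underside); z axis: the thread axis; x axis: normal to one pair of flats (the others at 60 and 120 degrees). Absent in some starts (4 to 6 nuts are there).
- nut2: Plain steel hexagon nut, 30 mm across flats, 35 mm across corners, 16 mm thick, about 65 g; starts flat on the rubber mat. Origin: its centre (8 mm above its underside); z axis: the thread axis; x axis: normal to one pair of flats (the others at 60 and 120 degrees). Absent in some starts (4 to 6 nuts are there).
- nut3: Plain steel hexagon nut, 30 mm across flats, 35 mm across corners, 16 mm thick, about 65 g; starts flat on the rubber mat. Origin: its centre (8 mm above its underside); z axis: the thread axis; x axis: normal to one pair of flats (the others at 60 and 120 degrees). Absent in some starts (4 to 6 nuts are there).
- nut4: Plain steel hexagon nut, 30 mm across flats, 35 mm across corners, 16 mm thick, about 65 g; starts flat on the rubber mat. Origin: its centre (8 mm above its underside); z axis: the thread axis; x axis: normal to one pair of flats (the others at 60 and 120 degrees). Absent in some starts (4 to 6 nuts are there).
- nut5: Plain steel hexagon nut, 30 mm across flats, 35 mm across corners, 16 mm thick, about 65 g; starts flat on the rubber mat. Origin: its centre (8 mm above its underside); z axis: the thread axis; x axis: normal to one pair of flats (the others at 60 and 120 degrees). Absent in some starts (4 to 6 nuts are there).
- mat: Black rubber mat, fixed, 250 x 190 x 4 mm, to the left or right of the carousel, on which the nuts lie. Origin: centre of its underside.
- tray: Bystander: grey two-part plastic tray of odds and ends, fixed, 200 x 140 x 30 mm, on the other side. Origin: centre of its underside.
- jar: Bystander: jar, 60 mm diameter, 100 mm tall. Leave alone.
- tape: Bystander: roll of yellow tape lying flat, 90 mm across, 25 mm tall. Leave alone.
- driver: Bystander: screwdriver lying on the bench between robot and carousel. Leave alone.
Things that resemble listed ones, but are neither listed nor needed, are in the scene too. Leave any blue, green or orange look-alike of the nut5 alone.

How it is judged:
By the outcome, as a careful person would: the job done as asked, in the order asked, and still so for the second after the job is handed in, with the robot touching nothing.
Of nut0, nut1, nut2, nut3, nut4, nut5 only 4 to 6 are there at a start; the rules pass over those that are not, and their reading is None.
At some moment in a run one of nut0, nut1, nut2, nut3, nut4, nut5 may be knocked a few centimetres aside while the robot is not near it.
Once in a run the grip may slacken for a moment while it holds something.
It also fails if it takes over 210 s, if anything falls off the work surface, if the arm or the gripper's body presses on something with over 40 N, if the wrist force passes 120 N, or if a joint passes its speed limit or range.

## Working session

There is one attempt and no reset: what is moved stays moved. The work goes in short steps, Python scripts to look and compute and a tool call to move; the robot and the scene stay as the last step left them, time stands still between calls to the robot, and variables do not carry over. Pictures are saved under pics/ and viewed, at most 14 in all, crops included, and the job is handed in when it is done.

Besides the shell and the picture viewer there is one more tool, called after "Emit:" in YAML: its name, and indented under it one key for each argument. jog_arm: Moves the arm, as the interface text tells. Scaled input: -1 to 1 covers 0.025 m each way for a shift and 0.1 rad each way for a turn. Its arguments: {"type":"object","properties":{"increments":{"type":"array","items":{"type":"array","items":{"type":"array","items":{"type":"number","minimum":-1,"maximum":1}}}},"grip_force":{"type":"number"}},"required":["increments"]}

```bash
mkdir -p pics; cat > h.py <<'E'
from bench import env
import numpy as np, cv2
def K(n):
    c=env.calibration(n); f=210/np.tan(np.radians(c["vfov"])/2); return c,f
def ray(n,u,v,z):
    c,f=K(n); T=np.linalg.inv(np.array(c["world_to_cam"]))
    x,y=(u-c["cx"]),(v-c["cy"])
    if n=="wrist":
        r=np.hypot(x,y)+1e-9; a=r/f; d=np.array([x/r*np.sin(a),y/r*np.sin(a),np.cos(a)])
    else: d=np.array([x/f,y/f,1])
    d=T[:3,:3]@d; o=T[:3,3]; return o+d*(z-o[2])/d[2]
def proj(n,p):
    c,f=K(n); q=np.array(c["world_to_cam"])@np.r_[p,1]
    return np.array([c["cx"]+f*q[0]/q[2],c["cy"]+f*q[1]/q[2]])
E
python3 - <<'E'
from h import *
for n in ("top","side"):
    p,d=env.grab_frame(n); cv2.imwrite(f"pics/{n}0.png",p); np.save(f"pics/{n}0d.npy",d)
    c,f=K(n); print(n,f,np.round(np.linalg.inv(c["world_to_cam"]),3))
s=env.get_state(); print(s)
E
```

```text
top 447.00822388774657 [[ 0.013 -0.993  0.116  0.422]
 [-1.    -0.011  0.015 -0.068]
 [-0.014 -0.116 -0.993  1.4  ]
 [ 0.     0.     0.     1.   ]]
side 529.1712985934092 [[ 0.946 -0.163  0.278  0.19 ]
 [-0.323 -0.461  0.827 -1.129]
 [-0.007 -0.872 -0.489  0.731]
 [ 0.     0.     0.     1.   ]]
{'t': 0.1, 'joint_pos': array([ 1.08740116e+00,  3.00360841e-01,  1.52149807e+00,  1.23577370e-05,
        1.32065814e+00, -6.66143304e-02]), 'qd': array([-1.20437270e-03, -4.89829607e-03,  2.43368306e-04, -3.57523932e-04,
        8.97218784e-05, -7.80158649e-04]), 'joint_torque': array([ 1.27714709e-03, -5.32649982e+01, -3.53276896e+01,  7.09316391e-02,
        2.35289015e-02, -9.63398543e-05]), 'ee_pos': array([0.22260001, 0.50280347, 0.30218188]), 'orientation': array([-3.14067111e+00, -7.34760646e-05,  2.72480872e+00]), 'ft_force': array([-0.11813922, -0.80484145, -0.08302872]), 'ft_torque': array([ 0.0524227 , -0.01284311, -0.01943425]), 'grip_force': 0.0, 'finger_gap': 0.09408513742823711}
```

View pics/top0.png

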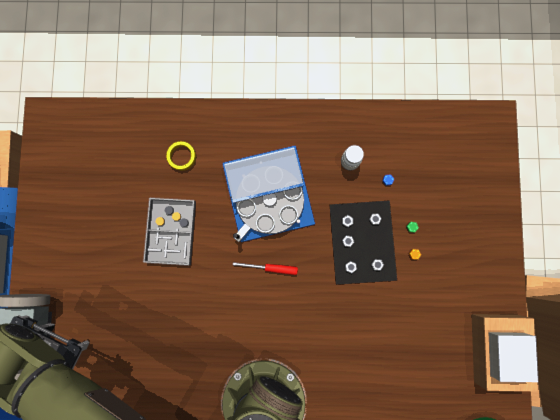

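View pics/side0.png

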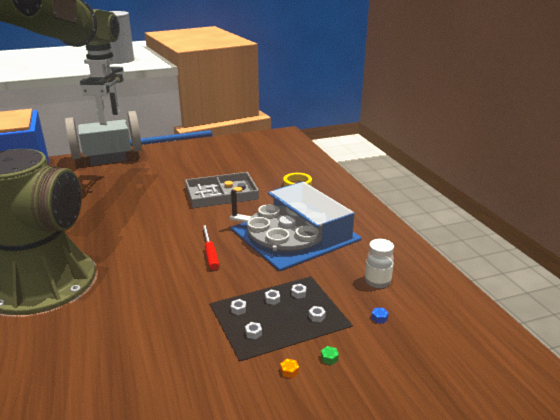

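The top view shows five steel nuts on the black mat at about (348,221), (376,219), (348,241), (351,267) and (378,265). The look-alikes lie off the mat: blue (388,180), green (413,227), orange (415,254). The handle is at about (240,237), the driver at (265,268), and the jar at (352,157).

```bash
python3 - <<'E'
from h import *
p=cv2.imread("pics/top0.png")
g=cv2.cvtColor(p,cv2.COLOR_BGR2GRAY); hsv=cv2.cvtColor(p,cv2.COLOR_BGR2HSV)
# nuts: bright in mat area
m=np.zeros_like(g); m[203:285,331:397]=(g[203:285,331:397]>90)
n,l,st,c=cv2.connectedComponentsWithStats(m)
for i in range(1,n):
    if st[i,4]>20: print("nut",np.round(c[i],1),st[i,4],np.round(ray("top",*c[i],0.02),4)[:2])
a=cv2.resize(p[140:255,210:400],None,fx=4.2,fy=4.2,interpolation=cv2.INTER_CUBIC); cv2.imwrite("pics/crop.png",a)
E
```

```text
nut [375.1 218.3] 95 [ 0.5587 -0.3361]
nut [347.1 220.4] 98 [ 0.5513 -0.2498]
nut [347.9 240.7] 103 [ 0.4888 -0.2519]
nut [377.3 264.1] 102 [ 0.4182 -0.3414]
nut [350.7 266.7] 104 [ 0.4095 -0.26  ]
```

View pics/crop.png

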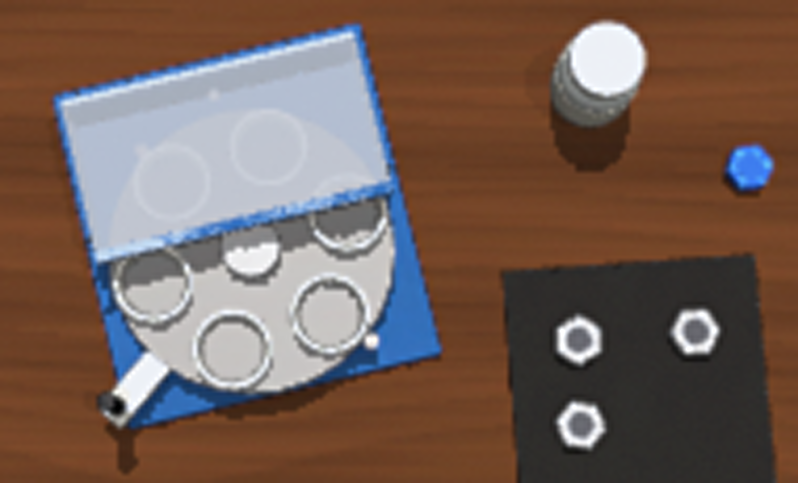

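```bash
python3 - <<'E'
from h import *
P=lambda u,v,z: ray("top",210+u/4.2,140+v/4.2,z)[:2]
fl,fr,bl,br=[P(*q,.086) for q in((97,262),(393,185),(58,98),(358,27))]
for q in (fl,fr,bl,br): print(np.round(q,4))
print("widths",np.linalg.norm(fl-fr),np.linalg.norm(bl-fl),np.linalg.norm(br-fr))
d=(fl-fr)+(bl-br); yaw=np.arctan2(-d[0],d[1]); 
ex=np.array([np.cos(yaw),np.sin(yaw)])
c=(fl+fr+bl+br)/4-0.070*ex
cups=[P(*q,.054) for q in((232,350),(330,314),(153,285))]
A=np.array([[2*q[0],2*q[1],1] for q in cups]); b=[q@q-.075**2 for q in cups]
from scipy.optimize import least_squares
c2=least_squares(lambda x:[np.linalg.norm(q-x)-.075 for q in cups],c).x
print("yaw",yaw,"c",c,"c2",c2)
pg=P(112,403,.114); print("peg",pg)
for cc in(c,c2):
    v=pg-cc; print(np.hypot(*v),np.arctan2(v[1],v[0])-yaw-np.pi/2)
    for q in cups: v=q-cc; print("cup",np.hypot(*v),np.arctan2(v[1],v[0])-yaw-np.pi/2)
E
```

```text
[0.595  0.0966]
[ 0.6524 -0.1122]
[0.7129 0.1275]
[ 0.7668 -0.0863]
widths 0.2165070094679985 0.1218721234398788 0.11731623157733385
yaw 0.2573443873855327 c [ 0.61409415 -0.01143185] c2 [ 0.61046153 -0.01020051]
peg [0.49393531 0.08029887]
0.15117100123871594 0.6614221777955573
cup 0.07874086367389593 1.1463979437719707
cup 0.07645345313723409 -4.125757844878546
cup 0.07757696138661198 0.15612045931481466
0.14754151920851655 0.6531156425022329
cup 0.07495655832447604 1.1545383138046366
cup 0.07504295913169112 -4.0786629084400525
cup 0.07504330663397275 0.11837623129107167
```

Emit:
jog_arm:
  increments:
    - [[0.6,-1,0,0,0],[0.6,-1,0,0,0],[0.6,-1,0,0,0],[0.6,-1,0,0,0],[0.6,-1,0,0,0],[0.6,-1,0,0,0],[0.6,-1,0,0,0],[0.6,-1,0,0,0],[0.6,-1,0,-0.5,0],[0.6,-1,0,-0.5,0],[0.6,-1,0,-0.5,0],[0.6,-1,0,-0.5,0]]

```text
t: 1.1
ee_pos: [0.4031, 0.2015, 0.3025]
orientation: [-3.141, -0.0, 2.522]
ft_force: [0.1, 0.2, 0.1]
finger_gap: 0.047
grip_force: 0.0
```

Emit:
jog_arm:
  increments:
    - [[0.7,-0.8,0,0,0.3],[0.7,-0.8,0,0,0.3],[0.7,-0.8,0,0,0.3],[0.7,-0.8,0,0,0.3],[0.7,-0.8,0,0,0.3],[0.14,-0.8,0,-0.35,0.3],[0,0,0,0,0.3]]

```text
t: 1.68
ee_pos: [0.4944, 0.0803, 0.3021]
orientation: [-3.14, -0.0, 2.485]
ft_force: [0.3, 0.9, 1.2]
finger_gap: 0.0329
grip_force: 0.0
```

```bash
python3 - <<'E'
from h import *
c,f=K("wrist"); print(f,c["cx"],c["cy"],np.round(np.linalg.inv(c["world_to_cam"]),3))
p,d=env.grab_frame("wrist"); cv2.imwrite("pics/w1.png",p); print(np.round(env.get_state()["ee_pos"],4))
E
```

```text
325.19226210127806 282.9692427797342 207.8351844663774 [[ 0.61   0.761  0.22   0.431]
 [ 0.792 -0.586 -0.171  0.13 ]
 [-0.001  0.278 -0.96   0.383]
 [ 0.     0.     0.     1.   ]]
[0.4938 0.0817 0.3022]
```

View pics/w1.png

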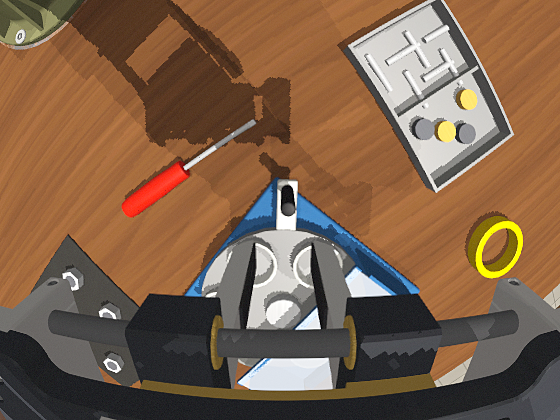

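```bash
python3 - <<'E'
from h import *
for u,v,z in ((288,210,.114),(287,190,.039),(289,205,.114)): print(np.round(ray("wrist",u,v,z),4))
for p in ([.494,.0803,.114],[.494,.0803,.039],[.6125,-.0105,.056]):
    c,f=K("wrist"); q=(c["world_to_cam"]@np.r_[p,1])[:3]; a=np.arctan2(np.hypot(*q[:2]),q[2])*f/np.hypot(*q[:2]); print(c["cx"]+a*q[0],c["cy"]+a*q[1])
E
```

```text
[0.496  0.0862 0.114 ]
[0.4957 0.0864 0.039 ]
[0.4929 0.0896 0.114 ]
281.15727894598166 212.23136071244295
281.58964968336085 192.15595208202365
281.74652836814545 316.17446626325886
```

The wrist view shows the peg at about (288,183–211) between the fingers' ends, its top at (288,210). That is a few mm off the top-view estimate. I take the mean and descend with some clearance.

Emit:
jog_arm:
  increments:
    - [[0.06,0.1,-0.8,0,0.1],[0,0,-0.8,0,0.1],[0,0,-0.9,0,0.1],[0,0,-0.9,0,0.1],[0,0,-0.9,0,0.1],[0,0,-0.9,0,0.1],[0,0,0,0,0.1],[0,0,0,0,0.4],[0,0,0,0,0.5]]
  grip_force: 5

```text
t: 2.48
ee_pos: [0.4955, 0.0859, 0.1739]
orientation: [3.141, 0.001, 2.491]
ft_force: [0.2, 0.0, 1.2]
finger_gap: 0.0323
grip_force: 0.0
```

```bash
python3 - <<'E'
from h import *
p,d=env.grab_frame("wrist"); cv2.imwrite("pics/w2.png",p[120:400,140:430])
# arc plan: peg command in radius .15 for dial a, from current tool
c=np.array([.6125,-.0105]); y=.255
for a in (.64,.5,.4,.3,.2,.1,0,-.04): print(a,np.round(c+.15*np.array([np.cos(y+np.pi/2+a),np.sin(y+np.pi/2+a)]),4))
E
```

```text
0.64 [0.4955 0.0833]
0.5 [0.5097 0.0987]
0.4 [0.5211 0.1085]
0.3 [0.5335 0.117 ]
0.2 [0.5466 0.1242]
0.1 [0.5604 0.1301]
0 [0.5747 0.1346]
-0.04 [0.5805 0.136 ]
```

View pics/w2.png

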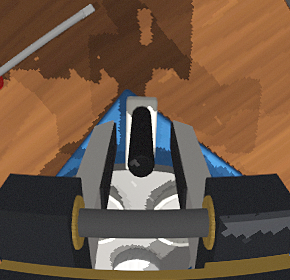

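Peg is centred between the fingers. I close lightly and swing clockwise along the arc.

Emit:
jog_arm:
  increments:
    - [[0,0,0,0,1],[0,0,0,0,1],[0,0,0,0,1],[0.28,0.31,0,-0.7,1],[0.28,0.31,0,-0.7,1],[0.46,0.39,0,-1,1],[0.5,0.34,0,-1,1],[0.52,0.29,0,-1,1],[0.55,0.24,0,-1,1],[0.57,0.18,0,-1,1],[0.14,0.04,0,0,1],[0,0,0,0,1]]
  grip_force: 8

```text
t: 3.53
ee_pos: [0.5774, 0.1374, 0.1729]
orientation: [-3.138, 0.001, 1.849]
ft_force: [-14.8, -8.0, 13.2]
finger_gap: 0.0188
grip_force: 8.0
```

```bash
python3 - <<'E'
from h import *
s=env.get_state(); print(s["ft_force"],s["finger_gap"])
p,d=env.grab_frame("wrist"); cv2.imwrite("pics/w3.png",p)
E
```

```text
[-14.81245515  -7.9797155   13.2093428 ] 0.01875714946636843
```

Emit:
jog_arm:
  increments:
    - [[-0.08,0,0,0,0.1],[0,0,0,0,0.1],[0,0,0.5,0,0],[0,0,1,0,0],[0,0,1,0,0],[0,0,1,0,0],[0,0,1,0,0],[-0.3,-1,0.6,0,-1],[-0.3,-1,0,0,-1],[-0.3,-1,0,0,-1],[-0.3,-1,0,0,-1],[-0.3,-1,0,0,-1]]

```text
t: 4.58
ee_pos: [0.5377, 0.0119, 0.3014]
orientation: [3.14, 0.0, 1.85]
ft_force: [0.7, 0.1, 0.1]
finger_gap: 0.077
grip_force: 0.0
```

Emit:
jog_arm:
  increments:
    - [[-0.3,-1,0,0,-1],[-0.3,-1,0,0,-1],[-0.3,-1,0,0,-1],[-0.3,-1,0,0,-1],[-0.3,-1,0,0,-1],[-0.3,-1,0,0,-1],[-0.3,-1,0,0,-1],[-0.3,-1,0,0,-1],[-0.3,-1,0,0,-1],[0,0,0,0,-1]]

```text
t: 5.42
ee_pos: [0.4696, -0.2152, 0.3012]
orientation: [3.141, 0.001, 1.847]
ft_force: [-0.0, 0.6, -0.3]
finger_gap: 0.0939
grip_force: 0.0
```

```bash
python3 - <<'E'
from h import *
s=env.get_state(); print(s["ee_pos"],s["orientation"],s["ft_force"])
p,d=env.grab_frame("top"); cv2.imwrite("pics/t2.png",p)
w,d2=env.grab_frame("wrist"); cv2.imwrite("pics/w4.png",w); np.save("pics/w4d.npy",d2); np.save("pics/w4c.npy",env.calibration("wrist")["world_to_cam"])
a=cv2.resize(p[140:290,210:405],(780,600),interpolation=cv2.INTER_CUBIC); 
cv2.imwrite("pics/c2.png",np.hstack([cv2.resize(p[140:255,210:315],(400,438),interpolation=cv2.INTER_CUBIC),cv2.resize(w,(400,300))[:] if 0 else np.zeros((438,1,3),np.uint8)]))
cv2.imwrite("pics/both.png",np.vstack([np.hstack([cv2.resize(p[140:255,210:315],(300,328),interpolation=cv2.INTER_CUBIC),cv2.resize(w,(437,328))])]))
E
```

```text
[ 0.46962199 -0.21516924  0.30117708] [3.14108922e+00 1.27353232e-03 1.84693781e+00] [-0.02361971  0.61986567 -0.33808193]
```

View pics/both.png

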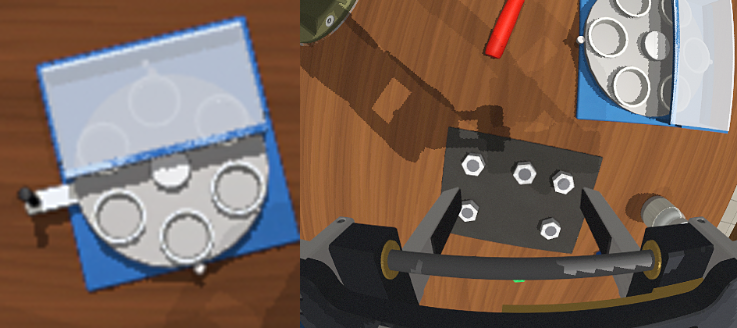

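The left half shows the turntable at stop 0 (handle arm parallel to the hood's front edge). The right half shows all five nuts on the mat.

```bash
cat > nuts.py <<'E'
from h import *
def nuts(w,name="wrist",ztop=.020):
    hsv=cv2.cvtColor(w,cv2.COLOR_BGR2HSV); g=cv2.cvtColor(w,cv2.COLOR_BGR2GRAY)
    m=((hsv[...,2]>125)&(hsv[...,1]<60)).astype(np.uint8)
    cs,_=cv2.findContours(m,cv2.RETR_EXTERNAL,cv2.CHAIN_APPROX_NONE); out=[]
    for c in cs:
        A=cv2.contourArea(c)
        if not 120<A<2500: continue
        x,y,ww,hh=cv2.boundingRect(c)
        q=np.array([ray(name,u,v,ztop)[:2] for u,v in c[:,0]])
        M=cv2.moments(q.astype(np.float32)[:,None]); 
        if M["m00"]==0: continue
        ct=np.array([M["m10"],M["m01"]])/M["m00"]; 
        if not(6e-4<abs(M["m00"])<1.3e-3): continue
        d=q-ct; th=np.arctan2(d[:,1],d[:,0]); r=np.hypot(*d.T)
        o=np.argsort(th); t=np.linspace(-np.pi,np.pi,360,endpoint=False); rr=np.interp(t,th[o],r[o],period=2*np.pi)
        F=(rr*np.exp(-6j*t)).mean(); cor=-np.angle(F)/6 
        out.append((ct,(cor+np.pi/6)%(np.pi/3),c[:,0].mean(0),abs(M["m00"]),abs(F)/rr.mean()))
    return out
def show(w,name="wrist",ztop=.020):
    for ct,fl,px,A,q in nuts(w,name,ztop): print(np.round(ct,4),"flat",round(fl,3),"px",np.round(px),"A %.2e q %.3f"%(A,q))
E
python3 - <<'E'
from nuts import *
from scipy.optimize import least_squares
show(cv2.imread("pics/w4.png"))
P=lambda u,v,z: ray("top",210+u*.35,140+v*115/328,z)[:2]
cups=[P(*q,.0535) for q in((119,216),(187,238),(238,189))]
c=least_squares(lambda x:[np.linalg.norm(q-x)-.075 for q in cups],[.61,-.01]).x
print("c",c,[round(np.arctan2(*(q-c)[::-1])%6.2832,3) for q in cups],np.round(cups,4))
pg=P(26,192,.114); print(pg,np.arctan2(*(pg-c)[::-1]),np.hypot(*(pg-c)))
E
```

```text
[ 0.5575 -0.3355] flat 0.056 px [321. 295.] A 7.83e-04 q 0.030
[ 0.4184 -0.3411] flat 0.959 px [215. 272.] A 7.12e-04 q 0.027
[ 0.5507 -0.2501] flat 0.502 px [338. 235.] A 7.65e-04 q 0.029
[ 0.4883 -0.2512] flat 0.867 px [288. 222.] A 7.90e-04 q 0.029
[ 0.409  -0.2596] flat 0.66 px [221. 211.] A 7.76e-04 q 0.031
c [ 0.6099    -0.0111002] [np.float64(2.322), np.float64(3.383), np.float64(4.434)] [[ 0.5591  0.0433]
 [ 0.5365 -0.0292]
 [ 0.5894 -0.0826]]
[0.57645507 0.13341768] 1.7982169171311233 0.14833738380920303
```

Emit:
jog_arm:
  increments:
    - [[0.81,-0.35,-1,0.56,-0.1],[0.81,-0.35,-1,0.57,-0.1],[0.81,-0.35,-1,0.57,-0.1],[0.81,-0.35,-1,0.56,-0.1],[0,0,0,0,-0.1],[0,0,-0.8,0,-0.1],[0,0,-0.8,0,-0.1],[0,0,-0.8,0,-0.1],[0,0,-0.8,0,-0.1],[0,0,-0.4,0,-0.1],[0,0,0,0,-0.1]]
  grip_force: 25

```text
t: 6.43
ee_pos: [0.5513, -0.246, 0.109]
orientation: [-3.14, -0.002, 2.076]
ft_force: [0.8, -0.3, -0.1]
finger_gap: 0.0518
grip_force: 0.0
```

Emit:
jog_arm:
  increments:
    - [[0,-0.16,-0.16,0,-0.1],[0,0,0,0,-0.1],[0,0,0,0,1],[0,0,0,0,1],[0,0,0,0,1],[0,0,0,0,1],[0,0,0,0,1]]

```text
t: 7.02
ee_pos: [0.5518, -0.2512, 0.1067]
orientation: [3.141, 0.001, 2.076]
ft_force: [-1.8, -0.3, 4.5]
finger_gap: 0.0295
grip_force: 25.0
```

Emit:
jog_arm:
  increments:
    - [[0,0,0.6,0,1],[0,0,1,0,1],[0,0,1,0,1],[0,0,1,0,1],[0.22,0.9,1,0,1],[0.22,0.97,0,0,1],[0.22,0.97,0,0,1],[0.22,0.97,0,0,1],[0.22,0.97,0,0,1],[0.22,0.97,0,0,1],[0.22,0.97,0,0,1],[0,0,0,0,1]]

```text
t: 8.02
ee_pos: [0.5907, -0.0795, 0.2211]
orientation: [3.141, -0.001, 2.079]
ft_force: [0.3, -0.1, -1.5]
finger_gap: 0.0298
grip_force: 25.0
```

Emit:
jog_arm:
  increments:
    - [[0,-0.12,-0.8,0,1],[0,0,-0.8,0,1],[0,0,-0.8,0,1],[0,0,-0.1,0,1],[0,0,0,0,1]]

```text
t: 8.43
ee_pos: [0.5897, -0.0864, 0.1578]
orientation: [-3.14, -0.001, 2.075]
ft_force: [-0.5, -0.0, -0.8]
finger_gap: 0.0295
grip_force: 25.0
```

Emit:
jog_arm:
  increments:
    - [[0,0,0,0,0.3],[0,0,0,0,0.1],[0,0,0,0,0.1],[0,0,0,0,0.1],[0,0,1,0,0],[0,0,1,0,0],[-0.37,-0.7,0.4,0,0],[-0.37,-0.7,0,0,0],[-0.37,-0.7,0,0,0],[-0.37,-0.7,0,0,0],[-0.37,-0.7,0,0,0],[0,0,0,0,0]]

```text
t: 9.43
ee_pos: [0.5428, -0.1759, 0.2192]
orientation: [3.142, 0.001, 2.074]
ft_force: [-0.4, -0.5, 0.2]
finger_gap: 0.047
grip_force: 0.0
```

```bash
python3 - <<'E'
from nuts import *
s=env.get_state(); print(s["ee_pos"],s["orientation"])
p,d=env.grab_frame("top"); w,d2=env.grab_frame("wrist"); show(w)
cv2.imwrite("pics/b3.png",np.hstack([cv2.resize(p[140:255,210:315],(300,328),interpolation=cv2.INTER_CUBIC),cv2.resize(w,(437,328))]))
E
```

```text
[ 0.542817   -0.17594657  0.21923028] [3.14151060e+00 8.07382107e-04 2.07355887e+00]
[ 0.4178 -0.341 ] flat 1.012 px [108. 282.] A 7.64e-04 q 0.029
[ 0.4887 -0.2515] flat 0.883 px [193. 249.] A 7.74e-04 q 0.028
[ 0.4096 -0.2599] flat 0.684 px [121. 218.] A 7.58e-04 q 0.028
```

View pics/b3.png

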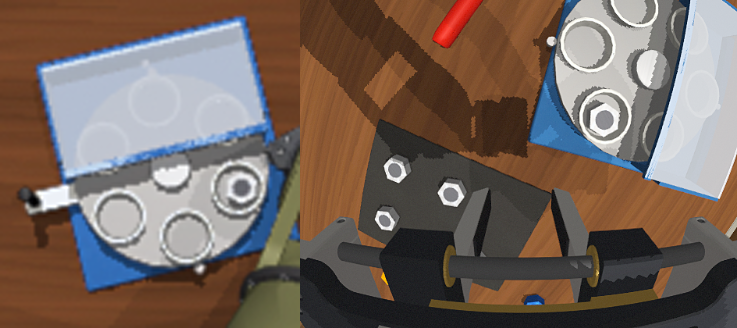

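The nut sits in cup 3. On to the nut at (0.4886, -0.2513).

Emit:
jog_arm:
  increments:
    - [[-0.54,-0.76,0,0.93,-0.1],[-0.54,-0.76,0,0.93,-0.1],[-0.54,-0.76,0,0.93,-0.1],[-0.54,-0.76,0,0.93,-0.1],[0,0,0,0,-0.1],[0,0,-1,0,-0.1],[0,0,-1,0,-0.1],[0,0,-1,0,-0.1],[0,0,-1,0,-0.1],[0,0,0,0,-0.1],[0,0,0,0,-0.1]]

```text
t: 10.45
ee_pos: [0.4903, -0.2486, 0.1184]
orientation: [-3.141, -0.002, 2.448]
ft_force: [-0.0, -0.7, 0.9]
finger_gap: 0.0513
grip_force: 0.0
```

Emit:
jog_arm:
  increments:
    - [[-0.04,-0.1,-0.5,0,-0.1],[0,0,0,0,-0.1],[0,0,0,0,1],[0,0,0,0,1],[0,0,0,0,1],[0,0,0,0,1],[0,0,0,0,1],[0,0,0.6,0,1],[0,0,1,0,1],[0,0,1,0,1],[0,0,1,0,1],[0,0,1,0,1]]

```text
t: 11.45
ee_pos: [0.4887, -0.252, 0.2224]
orientation: [3.142, -0.0, 2.448]
ft_force: [0.6, -0.1, -0.5]
finger_gap: 0.0299
grip_force: 25.0
```

Emit:
jog_arm:
  increments:
    - [[0.2,0.9,0,0,1],[0.2,0.9,0,0,1],[0.2,0.9,0,0,1],[0.2,0.9,0,0,1],[0.2,0.9,0,0,1],[0.2,0.9,0,0,1],[0.2,0.9,0,0,1],[0.2,0.9,0,0,1],[0.2,0.9,0,0,1],[0.17,0.82,0,0,1],[0,0,0,0,1]]

```text
t: 12.37
ee_pos: [0.5385, -0.0263, 0.2212]
orientation: [3.141, -0.0, 2.45]
ft_force: [0.3, -0.3, -1.2]
finger_gap: 0.0298
grip_force: 25.0
```

Emit:
jog_arm:
  increments:
    - [[0,0,-0.8,0,1],[0,0,-0.8,0,1],[0,0,-0.8,0,1],[0,0,-0.2,0,1],[0,0,0,0,1]]

```text
t: 12.78
ee_pos: [0.5376, -0.0295, 0.1551]
orientation: [-3.14, -0.002, 2.447]
ft_force: [0.8, -0.3, -0.3]
finger_gap: 0.0296
grip_force: 25.0
```

Emit:
jog_arm:
  increments:
    - [[0,0,0,0,0.3],[0,0,0,0,0.1],[0,0,0,0,0.1],[0,0,0,0,0.1],[0,0,1,0,0],[0,0,1,0,0],[0,0,0.6,0,0],[-0.5,-0.92,0,-0.4,0],[-0.5,-0.92,0,-0.4,0],[-0.5,-0.92,0,-0.4,0],[-0.5,-0.92,0,-0.4,0],[-0.5,-0.92,0,-0.4,0]]

```text
t: 13.78
ee_pos: [0.475, -0.145, 0.2217]
orientation: [3.141, 0.001, 2.246]
ft_force: [1.1, 0.4, -0.8]
finger_gap: 0.0468
grip_force: 0.0
```

Emit:
jog_arm:
  increments:
    - [[-0.5,-0.92,0,0,-0.1],[-0.5,-0.92,0,0,-0.1],[-0.5,-0.92,0,0,-0.1],[-0.5,-0.92,0,0,-0.1],[0,0,0,0,-0.1],[0,0,0,0,-0.1]]

```text
t: 14.28
ee_pos: [0.4253, -0.2368, 0.2216]
orientation: [3.141, 0.001, 2.246]
ft_force: [-0.4, 0.3, -0.5]
finger_gap: 0.0517
grip_force: 0.0
```

```bash
python3 - <<'E'
from nuts import *
s=env.get_state(); print(s["ee_pos"],s["orientation"])
p,d=env.grab_frame("top"); w,d2=env.grab_frame("wrist"); show(w)
cv2.imwrite("pics/b4.png",np.hstack([cv2.resize(p[140:255,210:315],(300,328),interpolation=cv2.INTER_CUBIC),cv2.resize(w,(437,328))]))
E
```

```text
[ 0.4253182  -0.23684862  0.22161867] [3.14126724e+00 7.47254136e-04 2.24564997e+00]
[ 0.6245 -0.3348] flat 0.836 px [360. 369.] A 6.09e-04 q 0.049
[ 0.4811 -0.4496] flat 0.48 px [206. 369.] A 6.11e-04 q 0.049
[ 0.4081 -0.2592] flat 0.653 px [251. 214.] A 8.93e-04 q 0.024
```

View pics/b4.png

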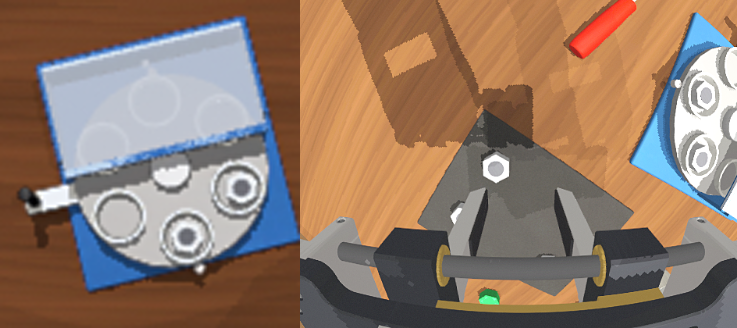

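Cups 2 and 3 are loaded. The next nut, at (0.409, -0.2596), has not moved.

Emit:
jog_arm:
  increments:
    - [[-0.65,-0.93,0,0,-0.1],[0,0,0,0,-0.1],[0,0,-1,0,-0.1],[0,0,-1,0,-0.1],[0,0,-1,0,-0.1],[0,0,-1,0,-0.1],[0,0,0,0,-0.1],[0,0,0,0,-0.1]]

```text
t: 15.05
ee_pos: [0.4097, -0.2585, 0.121]
orientation: [-3.141, -0.002, 2.249]
ft_force: [0.7, 0.4, 0.3]
finger_gap: 0.0519
grip_force: 0.0
```

Emit:
jog_arm:
  increments:
    - [[0,-0.04,-0.6,0,-0.1],[0,0,0,0,-0.1],[0,0,0,0,1],[0,0,0,0,1],[0,0,0,0,1],[0,0,0,0,1],[0,0,0,0,1],[0,0,0.6,0,1],[0,0,1,0,1],[0,0,1,0,1],[0,0,1,0,1],[0,0,1,0,1]]

```text
t: 16.05
ee_pos: [0.4092, -0.2602, 0.2226]
orientation: [3.142, 0.0, 2.248]
ft_force: [-0.0, 0.2, -0.4]
finger_gap: 0.0296
grip_force: 25.0
```

Emit:
jog_arm:
  increments:
    - [[0.46,0.93,0,0,1],[0.46,0.93,0,0,1],[0.46,0.93,0,0,1],[0.46,0.93,0,0,1],[0.46,0.93,0,0,1],[0.46,0.93,0,0,1],[0.46,0.93,0,0,1],[0.46,0.93,0,0,1],[0.46,0.93,0,0,1],[0.46,0.93,0,0,1],[0.46,0.93,0,0,1],[0.46,0.93,0,0,1]]

```text
t: 17.05
ee_pos: [0.5477, 0.0199, 0.2214]
orientation: [3.142, 0.0, 2.248]
ft_force: [-0.1, 0.5, -0.5]
finger_gap: 0.0299
grip_force: 25.0
```

Emit:
jog_arm:
  increments:
    - [[0.48,0.93,0,0,1],[0,0,0,0,1],[0,0,0,0,1],[0,0,-0.8,0,1],[0,0,-0.8,0,1],[0,0,-0.8,0,1],[0,0,-0.2,0,1],[0,0,0,0,1],[0,0,0,0,1]]

```text
t: 17.8
ee_pos: [0.5596, 0.0414, 0.157]
orientation: [3.141, 0.0, 2.247]
ft_force: [1.0, -1.0, 0.0]
finger_gap: 0.0299
grip_force: 25.0
```

Emit:
jog_arm:
  increments:
    - [[0,0,0,0,0.3],[0,0,0,0,0.1],[0,0,0,0,0.1],[0,0,0,0,0.1],[0,0,1,0,0],[0,0,1,0,0],[0,0,1,-1,0],[0,0,1,-1,0],[0,0,0.8,-1,0],[0,0,0,-1,0],[0,0,0,-1,0],[0,0,0,-1,0]]

```text
t: 18.8
ee_pos: [0.5594, 0.0419, 0.2768]
orientation: [3.141, 0.0, 1.643]
ft_force: [-0.3, 0.4, 0.2]
finger_gap: 0.047
grip_force: 0.0
```

Emit:
jog_arm:
  increments:
    - [[0.16,0.93,0,-1,0],[0.16,0.93,0,-1,0],[0.16,0.93,0,-1,0],[0.16,0.93,0,-1,0],[0,0,0,-1,0],[0,0,0,-1,0],[0,0,0,-1,0],[0,0,0,-1,0],[0,0,0,-1,0],[0,0,0,-1,0],[0,0,0,-1,0],[0,0,0,-1,0]]

```text
t: 19.8
ee_pos: [0.5754, 0.1349, 0.2764]
orientation: [3.142, -0.0, 0.443]
ft_force: [-0.8, 0.0, 0.0]
finger_gap: 0.0471
grip_force: 0.0
```

Emit:
jog_arm:
  increments:
    - [[0,0,0,-1,0.1],[0,0,0,-1,0.1],[0,0,0,-1,0.1],[0,0,0,-1,0.1],[0,0,0,-1,0.1],[0,0,0,-1,0.1],[0,0,0,-1,0.1],[0,0,0,-1,0.1],[0,0,0,-1,0.1],[0,0,0,-1,0.1],[0,0,0,-1,0.1],[0,0,0,0,0.1]]

```text
t: 20.8
ee_pos: [0.5754, 0.1349, 0.2764]
orientation: [-3.141, -0.0, -0.657]
ft_force: [1.0, -0.4, -0.2]
finger_gap: 0.0423
grip_force: 0.0
```

```bash
python3 - <<'E'
from nuts import *
s=env.get_state(); print(s["ee_pos"],s["orientation"],s["joint_pos"])
p,d=env.grab_frame("top"); w,d2=env.grab_frame("wrist")
show(w)
show(p,"top")
cv2.imwrite("pics/b5.png",np.hstack([cv2.resize(p[140:290,210:405],(426,328),interpolation=cv2.INTER_CUBIC),cv2.resize(w,(373,280))[0:280] if 0 else cv2.resize(w,(374,328))]))
E
```

```text
[0.57537673 0.13491429 0.27636463] [-3.14144161e+00 -1.40084065e-04 -6.56877957e-01] [ 1.68348749e-01  4.12151283e-01  1.43173412e+00 -4.69819006e-07
  1.29750124e+00  2.39602315e+00]
[0.4775 0.1336] flat 0.562 px [335. 259.] A 8.13e-04 q 0.040
```

View pics/b5.png

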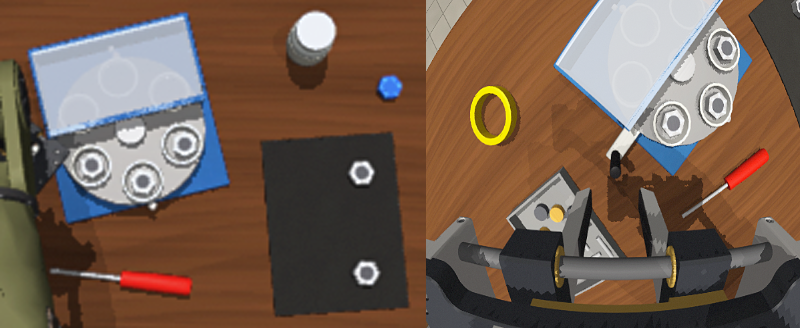

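All three open cups are loaded and two nuts remain on the mat. The fingers are over the peg. I descend, close and swing anticlockwise.

Emit:
jog_arm:
  increments:
    - [[0,0,-0.9,0,0.1],[0,0,-0.9,0,0.1],[0,0,-0.9,0,0.1],[0,0,-0.9,0,0.1],[0,0,-0.5,0,0.1],[0,0,0,0,0.1],[0,0,0,0,1],[0,0,0,0,1],[0,0,0,0,1],[0,0,0,0,1]]
  grip_force: 8

```text
t: 21.73
ee_pos: [0.5758, 0.135, 0.1748]
orientation: [-3.14, -0.001, -0.652]
ft_force: [-0.2, 0.2, -0.0]
finger_gap: 0.0191
grip_force: 0.0
```

```bash
python3 - <<'E'
import numpy as np
y=.243; R=.15; n=36; a=np.linspace(0,np.pi,n+1)+y+np.pi/2
P=R*np.c_[np.cos(a),np.sin(a)]
print(np.round(np.diff(P,axis=0)/.025,2).tolist())
E
```

```text
[[-0.5, -0.15], [-0.49, -0.19], [-0.47, -0.23], [-0.45, -0.27], [-0.42, -0.31], [-0.39, -0.35], [-0.36, -0.38], [-0.33, -0.41], [-0.29, -0.44], [-0.25, -0.46], [-0.21, -0.48], [-0.17, -0.5], [-0.12, -0.51], [-0.08, -0.52], [-0.03, -0.52], [0.01, -0.52], [0.06, -0.52], [0.1, -0.51], [0.15, -0.5], [0.19, -0.49], [0.23, -0.47], [0.27, -0.45], [0.31, -0.42], [0.35, -0.39], [0.38, -0.36], [0.41, -0.33], [0.44, -0.29], [0.46, -0.25], [0.48, -0.21], [0.5, -0.17], [0.51, -0.12], [0.52, -0.08], [0.52, -0.03], [0.52, 0.01], [0.52, 0.06], [0.51, 0.1]]
```

Emit:
jog_arm:
  increments:
    - [[0,0,0,0,1],[0,0,0,0,1],[-0.5,-0.15,0,0.68,1],[-0.49,-0.19,0,0.68,1],[-0.47,-0.23,0,0.68,1],[-0.45,-0.27,0,0.68,1],[-0.42,-0.31,0,0.68,1],[-0.39,-0.35,0,0.68,1],[-0.36,-0.38,0,0.68,1],[-0.33,-0.41,0,0.68,1],[-0.29,-0.44,0,0.68,1],[-0.25,-0.46,0,0.68,1]]

```text
t: 22.73
ee_pos: [0.4764, 0.0551, 0.1744]
orientation: [-3.141, -0.001, 0.032]
ft_force: [1.2, 1.0, 3.5]
finger_gap: 0.0137
grip_force: 8.0
```

Emit:
jog_arm:
  increments:
    - [[-0.21,-0.48,0,0.68,1],[-0.17,-0.5,0,0.68,1],[-0.12,-0.51,0,0.68,1],[-0.08,-0.52,0,0.68,1],[-0.03,-0.52,0,0.68,1],[0.01,-0.52,0,0.68,1],[0.06,-0.52,0,0.68,1],[0.1,-0.51,0,0.68,1],[0.15,-0.5,0,0.68,1],[0.19,-0.49,0,0.68,1],[0.23,-0.47,0,0.68,1],[0.27,-0.45,0,0.68,1]]

```text
t: 23.73
ee_pos: [0.4871, -0.0951, 0.1743]
orientation: [3.141, -0.001, 0.847]
ft_force: [3.0, 3.8, 1.0]
finger_gap: 0.0138
grip_force: 8.0
```

Emit:
jog_arm:
  increments:
    - [[0.31,-0.42,0,0.68,1],[0.35,-0.39,0,0.68,1],[0.38,-0.36,0,0.68,1],[0.41,-0.33,0,0.68,1],[0.44,-0.29,0,0.68,1],[0.46,-0.25,0,0.68,1],[0.48,-0.21,0,0.68,1],[0.5,-0.17,0,0.68,1],[0.51,-0.12,0,0.68,1],[0.52,-0.08,0,0.68,1]]

```text
t: 24.57
ee_pos: [0.5963, -0.1605, 0.1743]
orientation: [3.141, 0.0, 1.527]
ft_force: [-1.8, 0.2, 4.1]
finger_gap: 0.0142
grip_force: 8.0
```

Emit:
jog_arm:
  increments:
    - [[0.52,-0.03,0,0.68,1],[0.52,0.01,0,0.68,1],[0.52,0.06,0,0.68,1],[0.51,0.1,0,0.68,1],[0,0,0,0,1]]

```text
t: 24.98
ee_pos: [0.6484, -0.1567, 0.1741]
orientation: [-3.141, 0.001, 1.8]
ft_force: [2.8, -1.3, 4.3]
finger_gap: 0.0138
grip_force: 8.0
```

Emit:
jog_arm:
  increments:
    - [[0.12,0.02,0,0,1],[0,0,0,0,1]]

```text
t: 25.15
ee_pos: [0.6496, -0.1566, 0.174]
orientation: [-3.138, -0.0, 1.795]
ft_force: [-16.0, -3.6, 10.0]
finger_gap: 0.0145
grip_force: 8.0
```

Emit:
jog_arm:
  increments:
    - [[-0.1,0,0,0,0.1],[0,0,0,0,0.1],[0,0,0,0,0],[0,0,0.6,0,0],[0,0,1,0,0],[0,0,1,0,0],[0,0,1,0,0],[0,0,0.7,0,0],[-0.8,-0.6,0,-0.4,-0.1],[-0.8,-0.6,0,-0.4,-0.1],[-0.8,-0.6,0,-0.4,-0.1],[-0.8,-0.6,0,-0.5,-0.1]]
  grip_force: 25

```text
t: 26.15
ee_pos: [0.567, -0.2164, 0.2812]
orientation: [3.141, 0.0, 1.624]
ft_force: [0.3, 0.2, 0.5]
finger_gap: 0.0519
grip_force: 0.0
```

```bash
python3 - <<'E'
from nuts import *
s=env.get_state(); print(s["ee_pos"],s["orientation"])
p,d=env.grab_frame("top"); w,d2=env.grab_frame("wrist")
show(w)
cv2.imwrite("pics/b6.png",np.hstack([cv2.resize(p[140:290,210:405],(426,328),interpolation=cv2.INTER_CUBIC),cv2.resize(w,(374,328))]))
E
```

```text
[ 0.56700395 -0.21643756  0.28118617] [3.14113045e+00 4.00350031e-05 1.62398818e+00]
[ 0.6555 -0.4331] flat 0.574 px [335. 349.] A 1.12e-03 q 0.240
[ 0.56   -0.3361] flat 0.068 px [272. 287.] A 7.70e-04 q 0.032
[ 0.4193 -0.3416] flat 1.007 px [162. 282.] A 7.77e-04 q 0.028
```

View pics/b6.png

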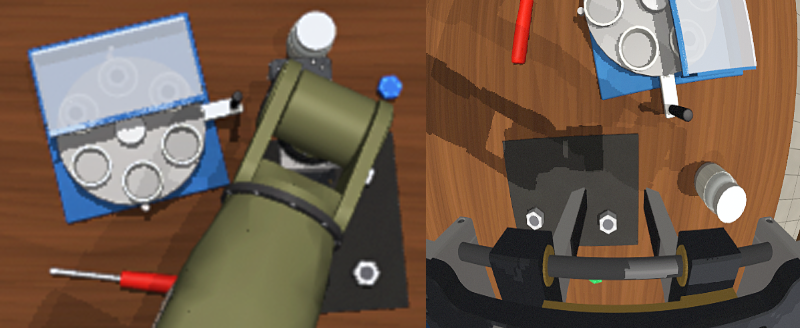

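The turntable is at its second stop, with the three loaded cups under the hood. Next nut: (0.559, -0.336).

Emit:
jog_arm:
  increments:
    - [[-0.06,-0.95,0,0,-0.1],[-0.06,-0.95,0,0,-0.1],[-0.06,-0.96,0,0,-0.1],[-0.06,-0.96,0,0,-0.1],[-0.06,-0.96,-1,0,-0.1],[0,0,-1,0,-0.1],[0,0,-1,0,-0.1],[0,0,-1,0,-0.1],[0,0,-1,0,-0.1],[0,0,-1,0,-0.1],[0,0,-0.4,0,-0.1],[0,0,0,0,-0.1]]

```text
t: 27.25
ee_pos: [0.5601, -0.3348, 0.1186]
orientation: [-3.138, -0.003, 1.626]
ft_force: [-0.4, 0.3, -0.4]
finger_gap: 0.0512
grip_force: 0.0
```

Emit:
jog_arm:
  increments:
    - [[0,-0.04,-0.5,0,-0.1],[0,0,0,0,-0.1],[0,0,0,0,1],[0,0,0,0,1],[0,0,0,0,1],[0,0,0,0,1],[0,0,0,0,1],[0,0,0.6,0,1],[0,0,1,0,1],[0,0,1,0,1],[0,0,1,0,1],[0,0,1,0,1]]

```text
t: 28.25
ee_pos: [0.5603, -0.3365, 0.2249]
orientation: [3.142, -0.0, 1.626]
ft_force: [-0.6, -0.3, -0.4]
finger_gap: 0.0296
grip_force: 25.0
```

Emit:
jog_arm:
  increments:
    - [[-0.07,0.95,0,0,1],[-0.07,0.95,0,0,1],[-0.07,0.95,0,0,1],[-0.07,0.95,0,0,1],[-0.07,0.95,0,0,1],[-0.07,0.95,0,0,1],[-0.07,0.95,0,0,1],[-0.07,0.95,0,0,1],[-0.07,0.95,0,0,1],[-0.07,0.95,0,0,1],[-0.07,0.95,0,0,1],[-0.07,0.95,0,0,1]]

```text
t: 29.25
ee_pos: [0.5391, -0.0504, 0.2238]
orientation: [3.141, 0.0, 1.626]
ft_force: [0.3, 0.1, -1.2]
finger_gap: 0.0299
grip_force: 25.0
```

Emit:
jog_arm:
  increments:
    - [[-0.07,0.9,0,0,1],[0,0,0,0,1],[0,0,0,0,1],[0,0,-0.8,0,1],[0,0,-0.8,0,1],[0,0,-0.8,0,1],[0,0,-0.2,0,1],[0,0,0,0,1],[0,0,0,0,1]]

```text
t: 30.0
ee_pos: [0.538, -0.0297, 0.1594]
orientation: [3.141, 0.0, 1.625]
ft_force: [1.1, -0.5, -0.2]
finger_gap: 0.0295
grip_force: 25.0
```

Emit:
jog_arm:
  increments:
    - [[0,0,0,0,0.3],[0,0,0,0,0.1],[0,0,0,0,0.1],[0,0,0,0,0.1],[0,0,1,0,0],[0,0,1,0,0],[0,0,1,0,0],[-0.37,-0.96,0,-0.2,0],[-0.37,-0.96,0,-0.2,0],[-0.37,-0.96,0,-0.2,0],[-0.37,-0.96,0,-0.2,0],[-0.37,-0.96,0,-0.2,0]]

```text
t: 31.0
ee_pos: [0.4909, -0.1501, 0.234]
orientation: [3.141, 0.0, 1.525]
ft_force: [-0.1, -0.5, 0.0]
finger_gap: 0.0469
grip_force: 0.0
```

Emit:
jog_arm:
  increments:
    - [[-0.37,-0.96,0,0,-0.1],[-0.37,-0.96,0,0,-0.1],[-0.37,-0.96,0,0,-0.1],[-0.37,-0.96,0,0,-0.1],[-0.37,-0.96,0,0,-0.1],[0,0,0,0,-0.1],[0,0,0,0,-0.1]]

```text
t: 31.58
ee_pos: [0.4448, -0.2698, 0.2338]
orientation: [3.141, 0.0, 1.524]
ft_force: [-0.3, -0.9, -0.2]
finger_gap: 0.0515
grip_force: 0.0
```

```bash
python3 - <<'E'
from nuts import *
s=env.get_state(); print(s["ee_pos"],s["orientation"])
p,d=env.grab_frame("top"); w,d2=env.grab_frame("wrist")
show(w)
cv2.imwrite("pics/b7.png",np.hstack([cv2.resize(p[140:290,210:405],(426,328),interpolation=cv2.INTER_CUBIC),cv2.resize(w,(374,328))]))
E
```

```text
[ 0.44480783 -0.26975482  0.23379879] [3.14140689e+00 8.25154285e-05 1.52385442e+00]
[ 0.3409 -0.4772] flat 0.817 px [206. 368.] A 6.87e-04 q 0.049
[ 0.4177 -0.3389] flat 0.979 px [258. 271.] A 1.00e-03 q 0.018
```

View pics/b7.png

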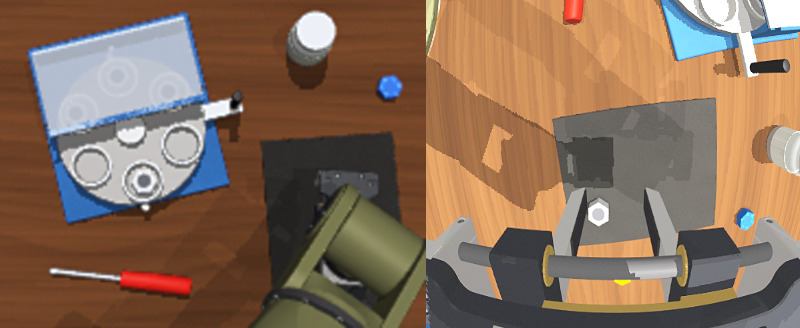

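The fourth nut is in the middle cup. The last one is at (0.419, -0.341).

Emit:
jog_arm:
  increments:
    - [[-0.35,-0.95,0,0,-0.1],[-0.35,-0.95,0,0,-0.1],[-0.34,-0.95,0,0,-0.1],[0,0,0,0,-0.1],[0,0,-1,0,-0.1],[0,0,-1,0,-0.1],[0,0,-1,0,-0.1],[0,0,-1,0,-0.1],[0,0,-0.6,0,-0.1],[0,0,0,0,-0.1],[0,0,0,0,-0.1]]

```text
t: 32.6
ee_pos: [0.4197, -0.3394, 0.1187]
orientation: [-3.141, -0.001, 1.527]
ft_force: [0.1, -0.2, 0.6]
finger_gap: 0.0516
grip_force: 0.0
```

Emit:
jog_arm:
  increments:
    - [[0,-0.06,-0.5,0,-0.1],[0,0,0,0,-0.1],[0,0,0,0,1],[0,0,0,0,1],[0,0,0,0,1],[0,0,0,0,1],[0,0,0,0,1],[0,0,0.6,0,1],[0,0,1,0,1],[0,0,1,0,1],[0,0,1,0,1],[0,0,1,0,1]]

```text
t: 33.6
ee_pos: [0.419, -0.3417, 0.2224]
orientation: [-3.142, -0.0, 1.526]
ft_force: [0.5, -0.6, -0.3]
finger_gap: 0.0296
grip_force: 25.0
```

Emit:
jog_arm:
  increments:
    - [[0.35,0.96,0,0,1],[0.35,0.96,0,0,1],[0.35,0.96,0,0,1],[0.35,0.96,0,0,1],[0.35,0.96,0,0,1],[0.35,0.96,0,0,1],[0.35,0.96,0,0,1],[0.35,0.96,0,0,1],[0.35,0.96,0,0,1],[0.35,0.96,0,0,1],[0.35,0.96,0,0,1],[0.35,0.96,0,0,1]]

```text
t: 34.6
ee_pos: [0.5244, -0.0526, 0.2212]
orientation: [3.141, -0.0, 1.526]
ft_force: [0.1, 0.3, -1.5]
finger_gap: 0.0298
grip_force: 25.0
```

Emit:
jog_arm:
  increments:
    - [[0.35,0.96,0,0,1],[0.35,0.96,0,0,1],[0.35,0.96,0,0,1],[0.35,0.96,0,0,1],[0,0,0,0,1],[0,0,0,0,1],[0,0,-0.8,0,1],[0,0,-0.8,0,1],[0,0,-0.8,0,1],[0,0,-0.1,0,1],[0,0,0,0,1],[0,0,0,0,1]]

```text
t: 35.6
ee_pos: [0.5594, 0.0416, 0.1597]
orientation: [3.141, -0.0, 1.525]
ft_force: [0.3, 0.8, -0.2]
finger_gap: 0.03
grip_force: 25.0
```

Release, then retreat well up and back so the view is clear.

Emit:
jog_arm:
  increments:
    - [[0,0,0,0,0.3],[0,0,0,0,0.1],[0,0,0,0,0.1],[0,0,0,0,0.1],[0,0,1,0,0],[0,0,1,0,0],[0,0,1,0,0],[0,0,1,0,0],[-0.5,0.9,0.5,0,0],[-0.5,0.9,0.5,0,0],[-0.5,0.9,0,0,0],[-0.5,0.9,0,0,0]]

```text
t: 36.6
ee_pos: [0.5086, 0.133, 0.2847]
orientation: [3.14, -0.0, 1.525]
ft_force: [1.0, 0.8, -0.7]
finger_gap: 0.0472
grip_force: 0.0
```

Emit:
jog_arm:
  increments:
    - [[-0.5,0.9,0,0,0],[-0.5,0.9,0,0,0],[-0.5,0.9,0,0,0],[-0.5,0.9,0,0,0],[-0.5,0.9,0,0,0],[-0.5,0.9,0,0,0],[0,0,0,0,0],[0,0,0,0,0]]

```text
t: 37.27
ee_pos: [0.4337, 0.2678, 0.2839]
orientation: [3.141, -0.0, 1.528]
ft_force: [0.0, -0.3, -0.7]
finger_gap: 0.0475
grip_force: 0.0
```

```bash
python3 - <<'E'
from nuts import *
p,d=env.grab_frame("top"); w,d2=env.grab_frame("side")
cv2.imwrite("pics/b8.png",np.hstack([cv2.resize(p[140:290,210:405],(400,308),interpolation=cv2.INTER_CUBIC),cv2.resize(w[160:360,170:430],(400,308))]))
E
```

```text
(no output)
```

View pics/b8.png

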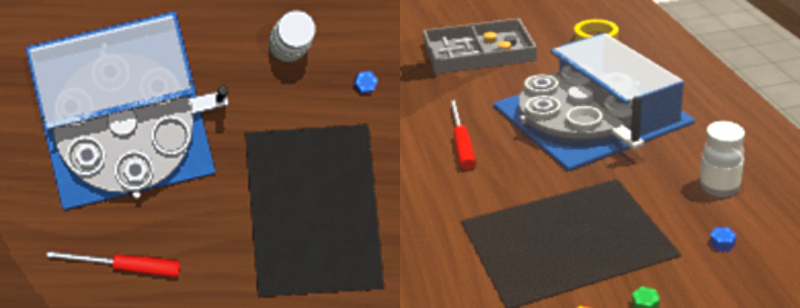

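The mat is empty, two nuts are in open cups and three are under the hood. A quick numeric check of the stop, then hand in.

```bash
python3 - <<'E'
from h import *
p,_=env.grab_frame("top")
s=p[172:200,300:328]; g=cv2.cvtColor(s,cv2.COLOR_BGR2GRAY); ys,xs=np.where(g<45); print(len(xs),xs.mean()+300,ys.mean()+172, ys.min()+172)
dark=np.where(g<45); 
q=ray("top",xs[ys<=ys.min()+4].mean()+300,ys.min()+174,.114)[:2]-[.611,-.0108]
print(np.hypot(*q),np.arctan2(q[1],q[0])-.243+np.pi/2)
E
```

```text
35 314.57142857142856 191.5142857142857 184
0.1429858166810164 -0.023647807763682138
```

```bash
python3 -c "
from bench import env
print(env.job_done())"
```

```text
the job is handed in; nothing more can be done
None
```

The job is handed in: all five steel nuts are loaded, three under the hood and two in open cups. The turntable was pressed against its second stop until the wrist force read about 16 N; the click itself I inferred from that and from the last picture.

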